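# Raise the cleaning cabinet's sash to the yellow mark

### The arm

A 6-joint arm with a two-finger parallel gripper is mounted at the origin on the work surface. World frame = base frame: x ahead of the robot, y to its left, z up, the work surface at z = 0. Lengths are in m, angles in rad, forces in N, time in s.
With the tool pointing down it reaches from about 0.4 to 0.825 m from the base axis. Payload 7 kg.
Tool frame: the origin (TCP) lies midway between the tips of the shut fingers; the grasp point (between the pads) lies 19 mm behind it; z points along the fingers, y is the direction in which the jaws open and shut (so a half turn about z gives the same grasp; the last joint's range is limited). The gripper opens to 88 mm and grips with 3 to 60 N. Pads are 19 mm wide; open, the fingers measure 130 mm over their backs; the gripper's body (78 mm by 193 mm) begins 47 mm behind the grasp point.
Start: joints at [1.536, 0.359, 0.012, 0, -1.224, -0.288], TCP at [0.214, 0.64, 0.227] pointing down, gripper open.
Joint ranges: [-3.07, 3.07], [-1.43, 2.12], [-1.02, 1.25], [-3.03, 1.67], [-3.05, -0], [-3.03, 3.03]. Speed limits (rad/s): [2.39, 2.39, 3.01, 3.14, 3.14, 3.14].

### API

Orientations are given as [roll, pitch, yaw] about the fixed x, y, z axes, in that order (R = Rz(yaw) Ry(pitch) Rx(roll)).
In Python, from station import get_state, grab_frame, camera_info, job_done gives the robot as it stands. The module is installed in compiled form; this text tells all that it offers.
- The arm moves only by the shell command python3 -m inch 'ROWS' [FORCE]. ROWS is JSON, a list that holds one entry, the list of rows, each a list of 7 numbers: the shift along the tool's x, y, z normalised to -1 to 1, where 1 is 50 cm, then the turn, a rotation vector about the tool's x, y, z normalised to -1 to 1, where 1 is 180 degrees, then the closure, from 0 (fully open) to 1 (shut). A call has 1 to 20 rows; each row shifts and turns the commanded pose from where the row before left it, along the tool's axes as they then stand; what a row does not reach is not made up. A row lasts 1/10 s, in which the tool goes at most 50 mm and 8.59 degrees, less where a joint would pass 70% of its speed; a pose out of reach is approached as far as the arm can. A call with a number of a shift or a turn outside -1 to 1 is refused whole. A call with a gripper value outside its range is refused whole. The fingers move at their own pace and stop on an object; FORCE is the grip in N (left out, the last holds). Time passes only in rows, so rows that do not move let the fingers close. It gives the time, the measured TCP pose, the force and the opening at its end, in the units of the state.
- get_state(): the state, without advancing time (a new reading comes with each control period).
- grab_frame(name): name is "scene" or "side" or "wrist"; returns the picture (384x512x3 uint8, blue, green, red); there is no depth.
- camera_info(name): a dict with "vertical_fov" (degrees; the focal length in pixels is half the picture's height over the tangent of half this angle, whatever the lens; pixels are square), "cx", "cy" (the principal point, pixels), "R" (3x3) and "t" (3): a world point X has camera coordinates R X + t. Camera axes: x right, y down, z forward; pixel columns grow to the right and rows downward; lengths in m; the calibration is good to about 2 mm. A picture is of the moment at which its call begins: read the wrist's pose just before it. camera_info takes no time and is no camera call; for the wrist camera it gives the pose at the moment of the call.
- job_done(): hands the job in, once; it reports no verdict.
The state is a dict: "t": time; "q": joint angles; "qd": joint speeds; "joint_efforts": joint torques, N m; "eef_pos": TCP position; "ee_rot": TCP orientation; "force": force on the tool from outside, world axes, zero at the start; "moment": the same for the moment, N m; "width": finger opening in m.
Only numpy, scipy, OpenCV 4.12 (cv2) and the standard library are available. Lean on these libraries where they do the work, as an engineer would, in place of code of your own. Each camera call takes 0.05 s, during which the arm holds its last target.

### The job

Push the clear sliding window of the red parts-cleaning cabinet up its slope with the outside of the fingers from beneath its orange-topped black lip, until the blue pointer at its left side stands within the yellow band of the marker clip, then move clear; it stays where you leave it. Do not grip the lip or shift the clip, and leave the can, castor and wrench on the bench where they are.

Things in the scene. Friction and masses are not known exactly. Their poses are not given: they have to be found in the camera images.
- cabinet: red cabinet fixed to the bench, 320 deep, 442 wide, 310 high; origin at the centre of its underside, x from its front (robot side) to its back, y to its left seen from the robot. Front: an upright 60 mm high kick plate, face 160 mm before the origin, and from its top edge a flat face sloping up and back at 45 degrees for 350 mm, on which the window slides
- sash (a joint): how far the clear window (190 mm long, 330 wide, within 8 mm of the slope) has slid up the slope, m: 0 fully down (lower edge 30 mm up the slope from the kick plate's top edge), 0.16 fully up. Counterweighted: 1 to 4 N along the slope moves it either way and it stays where it is left
- lip (a point): middle of the outer lower edge of the black push lip along the window's lower edge: a bar 260 mm wide (y), standing out square to 45 mm from the slope, 18 mm thick up the slope (10 black, then an 8 mm orange cover on its upper side). x up the slope (the way it travels), z square out of it (up and towards the robot), y left. Its flat underside is the plane x = 0; the space below is free
- pointer (a point): tip of the blue pointer on the window's left side, a thin bar 5 mm across, level with the lip's underside and 180 mm left of the middle, 10 mm out from the slope; x axis up the slope. It moves with the window
- band (a point): middle of the outer face of the yellow band of the marker clip on the cabinet's left jamb, 195 mm left of the middle, 10 mm out from the slope. Band 24 mm long up the slope, 26 mm wide, between two 12 mm dark steel ends; x up the slope. The window is right when the pointer's x in this frame is within 12 mm of zero
- clip (a joint): where the marker clip sits on its jamb, m up the slope; equals the sash joint value at which the pointer is at the middle of the yellow band. A stiff sliding fit (6 N): leave it
- can: loose standing can, 52 mm diameter, 130 mm high, blue label; origin under its centre; leave alone
- castor: loose castor standing on its 70 x 60 mm steel plate, black wheel, 80 mm high; origin under its centre; leave alone
- wrench: loose steel wrench, 150 mm long, lying along its x axis; origin near its middle, at its underside; leave alone

How it is judged:
By the outcome, as a careful person would: the job done as asked, in the order asked, and still so for the second after the job is handed in, with the robot touching nothing.
It also fails if it takes over 35 s, if anything falls off the work surface, if the arm or the gripper's body presses on something with over 40 N, if the wrist force passes 120 N, or if a joint passes its speed limit or range.

## Working session

There is one attempt and no reset: what is moved stays moved. The work goes in short steps, Python scripts to look and compute and a shell command to move; the robot and the scene stay as the last step left them, time stands still between calls to the robot, and variables do not carry over. Pictures are saved under pics/ and viewed, and the job is handed in when it is done.

```bash
mkdir -p pics; ls
python3 - <<'E'
from station import *
import cv2
print(get_state())
for n in ["scene","side"]:
    cv2.imwrite(f"pics/{n}0.png",grab_frame(n)); print(n,camera_info(n))
E
```

```text
pics
{'t': 0.0, 'q': array([ 1.53611405e+00,  3.59369014e-01,  1.10450343e-02, -3.61404278e-04,
       -1.22410996e+00, -2.88108584e-01]), 'qd': array([-0.00064691, -0.00056699, -0.0013369 , -0.00201242,  0.00106454,
        0.00127987]), 'joint_efforts': array([-9.36232118e-05, -5.82706690e+01,  2.93049252e+01,  6.99691057e+00,
        7.10588458e-03, -1.45639988e-04]), 'eef_pos': array([0.21398038, 0.63965397, 0.22562621]), 'ee_rot': array([ 3.13992599e+00, -1.39617724e-04, -3.22913826e-01]), 'force': array([ 0.61782307, -0.0517056 , -0.13273377]), 'moment': array([ 0.00152551, -0.00991427,  0.00556849]), 'width': 0.08766468757967989}
scene {'vertical_fov': 50.8327888326334, 'cx': 263.2488585380742, 'cy': 188.84009756162595, 'R': array([[-0.17630099,  0.98424069,  0.01371927],
       [ 0.82276   ,  0.15499841, -0.54684684],
       [-0.54035538, -0.08512197, -0.83712025]]), 't': array([ 0.14248808, -0.39733472,  1.25951549])}
side {'vertical_fov': 51.45765105749321, 'cx': 262.9207717339612, 'cy': 190.45097273095132, 'R': array([[ 0.95865631, -0.2845156 , -0.00538084],
       [-0.16418455, -0.53756687, -0.8270824 ],
       [ 0.23242528,  0.79377121, -0.56205494]]), 't': array([-0.53929829,  0.13873367,  0.95051676])}
```

View pics/scene0.png

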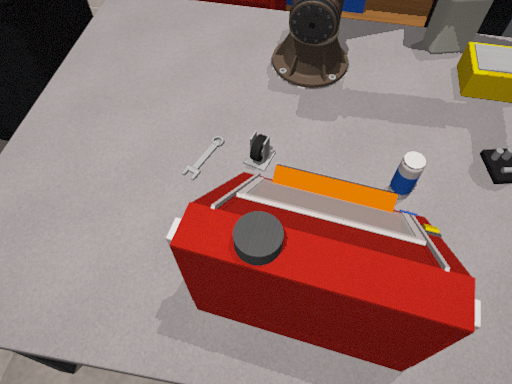

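View pics/side0.png

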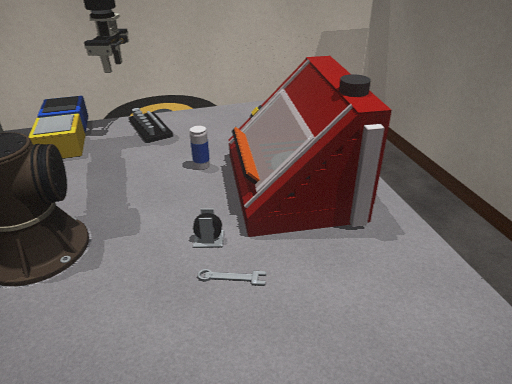

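Run:
```python
import cv2
a=cv2.imread("pics/scene0.png")[150:370,160:490]; cv2.imwrite("pics/scene0z.png",cv2.resize(a,None,fx=2.4,fy=2.4,interpolation=cv2.INTER_CUBIC))
a=cv2.imread("pics/side0.png")[45:245,180:400]; cv2.imwrite("pics/side0z.png",cv2.resize(a,None,fx=3,fy=3,interpolation=cv2.INTER_CUBIC))
```

```text
(no output)
```

View pics/scene0z.png

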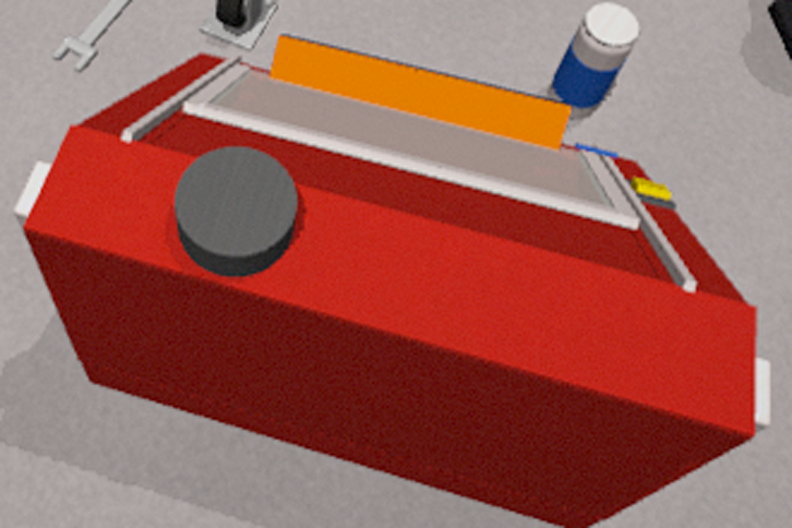

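View pics/side0z.png

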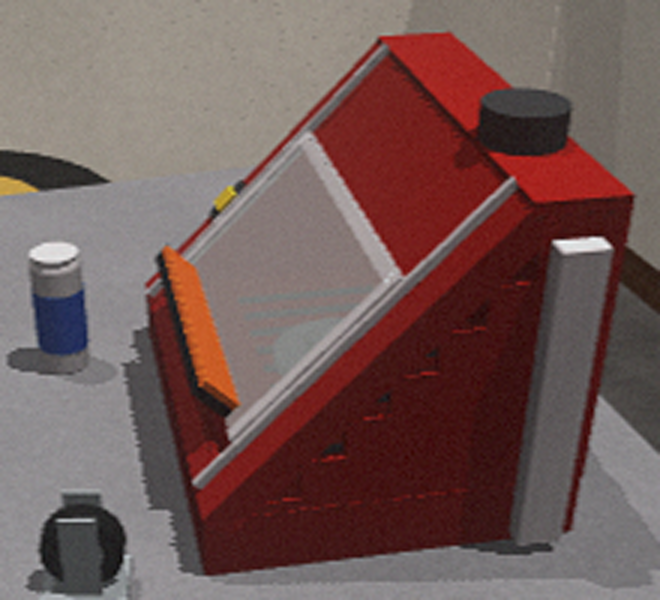

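```bash
cat > h.py <<'E'
import numpy as np, cv2
from station import *
from scipy.optimize import least_squares
S2=np.sqrt(.5)
def proj(n,X,ci=None):
    ci=ci or camera_info(n); f=192/np.tan(np.radians(ci["vertical_fov"]/2))
    c=np.asarray(X)@np.array(ci["R"]).T+np.array(ci["t"])
    return np.c_[f*c[:,0]/c[:,2]+ci["cx"], f*c[:,1]/c[:,2]+ci["cy"]]
def w(p,L):  # cabinet->world
    c,s=np.cos(p[2]),np.sin(p[2]); L=np.asarray(L,float)
    return np.c_[p[0]+c*L[:,0]-s*L[:,1], p[1]+s*L[:,0]+c*L[:,1], L[:,2]]
def sl(u,y,z): # slope coords: u up slope from kick top, y, z out
    return [-.16+S2*u-S2*z, y, .06+S2*u+S2*z]
E
cat > fit.py <<'E'
from h import *
sc=lambda X,Y:(160+X/2.4-.3,150+Y/2.4-.3); sd=lambda X,Y:(180+X/3-.33,45+Y/3-.33)
W=.221
def pts(p):
    s,c,lp=p[3],p[4],p[3]+.03
    return [
 ("scene",[.09,-W,.31],sc(75,126)),("scene",[.16,-W,.31],sc(25,232)),("scene",[.16,W,.31],sc(754,436)),("scene",[.09,W,.31],sc(755,308)),
 ("scene",[.16,-W,0],sc(92,381)),("scene",[.16,W,0],sc(585,527)),
 ("side",[.16,W,.31],sd(450,33)),("side",[.09,W,.31],sd(382,38)),("side",[.16,-W,.31],sd(632,197)),("side",[-.16,-W,0],sd(207,573)),
 ("side",[-.16,W,.06],sd(148,292)),
 ("scene",sl(lp+.018,-.13,.045),sc(283,36)),("scene",sl(lp+.018,.13,.045),sc(572,105)),
 ("side",sl(lp+.018,-.13,.045),sd(208,388)),("side",sl(lp+.018,.13,.045),sd(163,249)),("side",sl(lp+.018,-.13,.01),sd(237,407)),
 ("scene",sl(.03+c,.195,.01),sc(653,187)),("side",sl(.03+c,.195,.01),sd(225,199)),
 ("scene",sl(lp+.0025,.18,.01),sc(616,154)),
 ]
def res(p,full=False):
    P=pts(p); r=[]
    for n,L,px in P: r.append(proj(n,w(p,[L]))[0]-px)
    r=np.array(r); return r if full else r.ravel()
o=least_squares(res,[.7,0,0.2,.03,.06],loss="soft_l1")
print(o.x); 
for (n,L,px),r in zip(pts(o.x),res(o.x,True)): print(n,np.round(L,3),np.round(r,1))
J=o.jac; print("sd",np.sqrt(np.diag(np.linalg.inv(J.T@J))))
E
python3 fit.py
```

```text
[ 0.6738337   0.08628682 -0.10478933  0.01692952  0.10269318]
scene [ 0.09  -0.221  0.31 ] [-9.8 -0.1]
scene [ 0.16  -0.221  0.31 ] [-8. -4.]
scene [0.16  0.221 0.31 ] [10.5  1.1]
scene [0.09  0.221 0.31 ] [9.5 3.5]
scene [ 0.16  -0.221  0.   ] [-6.5 -0.7]
scene [0.16  0.221 0.   ] [4.4 3.6]
side [0.16  0.221 0.31 ] [-1.5 -2. ]
side [0.09  0.221 0.31 ] [-1.2 -2.4]
side [ 0.16  -0.221  0.31 ] [3.7 0. ]
side [-0.16  -0.221  0.   ] [-0.   4.3]
side [-0.16   0.221  0.06 ] [-1.7 -4.6]
scene [-0.146 -0.13   0.138] [-2.1 -0.6]
scene [-0.146  0.13   0.138] [-0.7 -0.1]
side [-0.146 -0.13   0.138] [-1.8 -2. ]
side [-0.146  0.13   0.138] [ 0.  -0.7]
side [-0.121 -0.13   0.113] [-1.3 -0.8]
scene [-0.073  0.195  0.161] [-0.2 -1.5]
side [-0.073  0.195  0.161] [-0.3 -1.7]
scene [-0.132  0.18   0.102] [-0.6 -0.3]
sd [0.00095663 0.00125362 0.00412964 0.00282242 0.00432102]
```

```bash
sed -i 's/^def pts(p):/def pts(p):\n    W=p[5]/; s/\.03,\.06\],loss/.03,.06,.21],loss/' fit.py; python3 fit.py
```

```text
Traceback (most recent call last):
  File "fit.py", line 21, in <module>
    o=least_squares(res,[.7,0,0.2,.03,.06,.21],loss="soft_l1")
  File "fit.py", line 19, in res
    for n,L,px in P: r.append(proj(n,w(p,[L]))[0]-px)
                              ~~~~^^^^^^^^^^^^
  File "h.py", line 6, in proj
    ci=ci or camera_info(n); f=192/np.tan(np.radians(ci["vertical_fov"]/2))
             ~~~~~~~~~~~^^^
ValueError: time passes only in moves, steps and waits
```

```bash
cat >> h.py <<'E'
CI={}
_p=proj
def proj(n,X,ci=None):
    if ci is None:
        if n not in CI: CI[n]=camera_info(n)
        ci=CI[n]
    return _p(n,X,ci)
E
python3 fit.py
```

```text
[ 0.67462145  0.08716633 -0.10588162  0.01535721  0.10082377  0.20760321]
scene [ 0.09  -0.208  0.31 ] [-1.1  2.4]
scene [ 0.16  -0.208  0.31 ] [ 1.2 -1.2]
scene [0.16  0.208 0.31 ] [ 0.2 -1. ]
scene [0.09  0.208 0.31 ] [-0.   1.7]
scene [ 0.16  -0.208  0.   ] [-0.1  1.5]
scene [0.16  0.208 0.   ] [-2.3  2.1]
side [0.16  0.208 0.31 ] [ 0.1 -0.9]
side [0.09  0.208 0.31 ] [ 0.2 -1.2]
side [ 0.16  -0.208  0.31 ] [ 0.9 -2.5]
side [-0.16  -0.208  0.   ] [-0.7  0.4]
side [-0.16   0.208  0.06 ] [-0.9 -2.9]
scene [-0.147 -0.13   0.137] [-1.6 -0.4]
scene [-0.147  0.13   0.137] [-0.3  0.2]
side [-0.147 -0.13   0.137] [-2.1 -1.8]
side [-0.147  0.13   0.137] [-0.1 -0.5]
side [-0.122 -0.13   0.112] [-1.6 -0.6]
scene [-0.075  0.195  0.16 ] [ 0.1 -1.2]
side [-0.075  0.195  0.16 ] [-0.5 -1.4]
scene [-0.133  0.18   0.101] [-0.3  0. ]
sd [0.00093532 0.00069142 0.00394116 0.00258921 0.004214   0.00086462]
```

Run:
```python
from h import *
def bp(n,px,z):
    ci=camera_info(n); f=192/np.tan(np.radians(ci["vertical_fov"]/2)); R=np.array(ci["R"]);C=-R.T@np.array(ci["t"])
    d=R.T@np.array([(px[0]-ci["cx"])/f,(px[1]-ci["cy"])/f,1]); return C+d*(z-C[2])/d[2]
print("can top",bp("scene",(413,160),.13),bp("side",(199,129),.13),"base side",bp("side",(202,166),0))
print("castor",bp("scene",(260,158),0),bp("side",(207,243),0))
print("wrench",bp("scene",(192,174),0),bp("scene",(218,143),0),bp("side",(232,277),0))
p=[0.6746,0.0872,-0.1059]
print("lip",w(p,[sl(.045,0,.045),sl(.045,0,.01),sl(.131,0,.045)]))
print("lip ends",w(p,[sl(.045,.13,.045),sl(.045,-.13,.045)]))
cv2.imwrite("pics/wrist0.png",grab_frame("wrist")); print(camera_info("wrist"))
```

```text
can top [0.44182038 0.26738947 0.13      ] [0.44257206 0.26435466 0.13      ] base side [0.44025893 0.26809725 0.        ]
castor [ 4.00897480e-01 -8.15357380e-02  1.11022302e-16] [ 0.39231502 -0.09819651  0.        ]
wrench [ 0.48281256 -0.24087237  0.        ] [ 0.37240539 -0.20041619  0.        ] [ 0.42550214 -0.22406495  0.        ]
lip [[0.51549635 0.10411235 0.12363961]
 [0.54010644 0.10149635 0.09889087]
 [0.57596686 0.09768447 0.18445079]]
lip ends [[ 0.52923763  0.23338407  0.12363961]
 [ 0.50175506 -0.02515937  0.12363961]]
{'vertical_fov': 68.43459898646368, 'cx': 258.3612465668429, 'cy': 189.49830213942013, 'R': array([[-0.31732384, -0.94831604,  0.00150657],
       [-0.90792111,  0.30426494,  0.28827436],
       [-0.2738336 ,  0.09010848, -0.95754667]]), 't': array([ 0.67435668, -0.03627791,  0.39176891])}
```

View pics/wrist0.png

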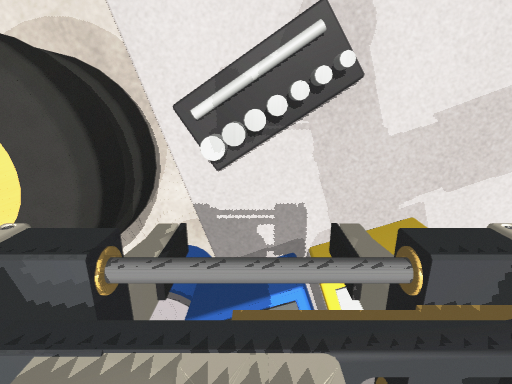

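```bash
python3 -m inch '[[[0,0,0,0,0,-0.023,1],[0,0,0,0,0,-0.023,1],[0,0,0,0,0,-0.023,1],[0.031,0.06,-0.0035,0,0,0,1],[0.031,0.06,-0.0035,0,0,0,1],[0.031,0.06,-0.0035,0,0,0,1],[0.031,0.06,-0.0035,0,0,0,1],[0.031,0.06,-0.0035,0,0,0,1],[0.031,0.06,-0.0035,0,0,0,1],[0.031,0.06,-0.0035,0,0,0,1],[0.031,0.06,-0.0035,0,0,0,1],[0.031,0.06,-0.0035,0,0,0,1],[0.031,0.06,-0.0035,0,0,0,1],[0.031,0.06,-0.0035,0,0,0,1]]]' 20; python3 -c "
from station import *;print(get_state())"
```

```text
t: 1.55
eef_pos: [0.3489, 0.2925, 0.2459]
ee_rot: [-3.141, 0.0, -0.106]
force: [0.6, -0.3, 0.3]
width: 0.0003
{'t': 1.55, 'q': array([ 1.13243538e+00, -2.64269505e-02, -4.16439891e-01, -6.00927464e-05,
       -1.18065847e+00,  3.32623658e-01]), 'qd': array([-0.56918754, -0.22701842, -0.18040844,  0.00066813, -0.04461222,
        0.5651528 ]), 'joint_efforts': array([  4.18854922, -25.76912642,  29.02342021,   6.69300556,
         0.08509437,  -1.00113597]), 'eef_pos': array([0.34891738, 0.29248678, 0.24587738]), 'ee_rot': array([-3.14145644e+00,  1.17460227e-05, -1.05760138e-01]), 'force': array([ 0.58715341, -0.31188962,  0.29739223]), 'moment': array([-0.02787859, -0.14535156,  0.00796257]), 'width': 0.00029761614444247947}
```

```bash
python3 -m inch '[[[0.027,0.061,0,0,0,0,1],[0.027,0.061,0,0,0,0,1],[0.027,0.061,0,0,0,0,1],[0.027,0.061,0,0,0,0,1],[0.027,0.061,0,0,0,0,1],[0.027,0.061,0,0,0,0,1],[0,0,0,0,0.04,0,1],[0,0,0,0,0.04,0,1],[0,0,0,0,0.04,0,1],[0,0,0,0,0.04,0,1],[0,0,0,0,0.04,0,1],[0,0,0,0,0,0,1]]]'; python3 -c "
from station import *;print(get_state())
import cv2
cv2.imwrite('pics/scene1.png',grab_frame('scene'));cv2.imwrite('pics/side1.png',grab_frame('side'));cv2.imwrite('pics/wrist1.png',grab_frame('wrist'));print(camera_info('wrist'))"
```

```text
t: 2.75
eef_pos: [0.4199, 0.113, 0.2788]
ee_rot: [3.135, -0.586, -0.106]
force: [-0.7, -0.0, -1.2]
width: 0.0004
{'t': 2.75, 'q': array([ 1.18302775, -0.42422648, -1.01495167,  0.71859507, -0.94439022,
       -0.14315549]), 'qd': array([-0.04422543,  0.04047288, -0.02013132, -0.13591554,  0.03900328,
        0.11169287]), 'joint_efforts': array([ 0.90071954,  3.56076166, 29.23485518,  7.84442693, -0.74676879,
       -1.42927274]), 'eef_pos': array([0.41990647, 0.11301403, 0.27883015]), 'ee_rot': array([ 3.13457275, -0.58627183, -0.10570789]), 'force': array([-0.65055926, -0.04516343, -1.22588713]), 'moment': array([0.18036463, 1.90729348, 0.03940029]), 'width': 0.00040337934145930965}
{'vertical_fov': 68.43459898646368, 'cx': 258.3612465668429, 'cy': 189.49830213942013, 'R': array([[-0.11294179, -0.99353559,  0.0114534 ],
       [-0.95361785,  0.10515255, -0.28205662],
       [ 0.27902893, -0.04277814, -0.95932939]]), 't': array([0.1538977 , 0.49491603, 0.32590424])}
```

View pics/side1.png

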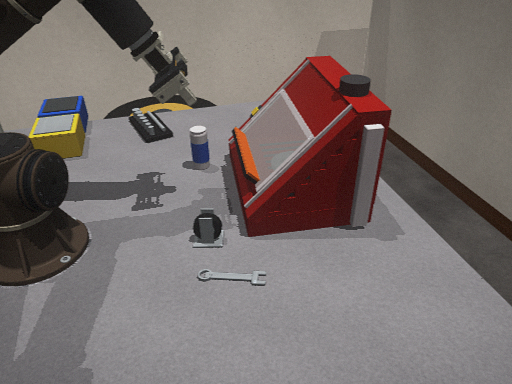

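View pics/wrist1.png

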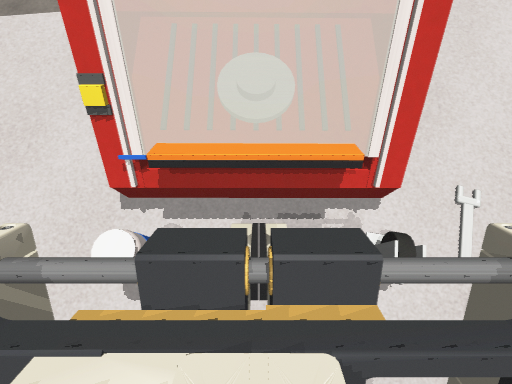

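Run:
```python
import cv2
a=cv2.imread("pics/wrist1.png")[60:220,60:440]; cv2.imwrite("pics/wrist1z.png",cv2.resize(a,None,fx=2.1,fy=2.1,interpolation=cv2.INTER_CUBIC))
a=cv2.imread("pics/wrist1.png")[60:210,60:190]; cv2.imwrite("pics/wrist1y.png",cv2.resize(a,None,fx=4,fy=4,interpolation=cv2.INTER_CUBIC))
```

```text
(no output)
```

View pics/wrist1z.png

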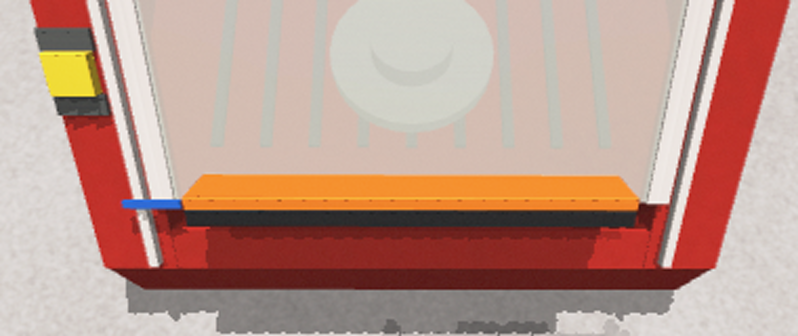

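View pics/wrist1y.png

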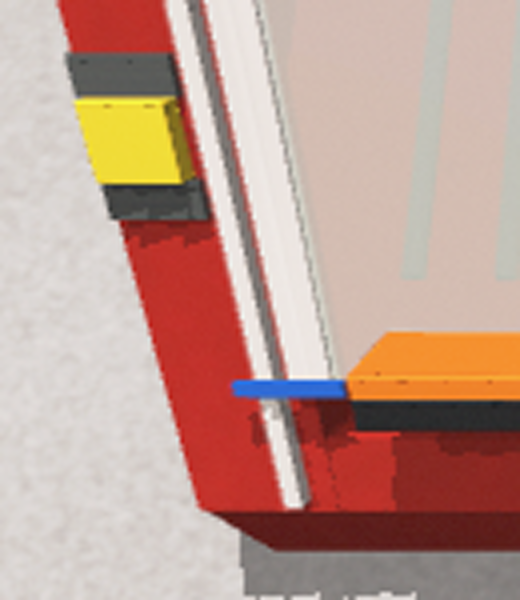

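```bash
cat > fit2.py <<'E'
from h import *
CI["wrist"]={'vertical_fov': 68.43459898646368, 'cx': 258.3612465668429, 'cy': 189.49830213942013, 'R': np.array([[-0.11294179, -0.99353559,  0.0114534 ],
       [-0.95361785,  0.10515255, -0.28205662],
       [ 0.27902893, -0.04277814, -0.95932939]]), 't': np.array([0.1538977 , 0.49491603, 0.32590424])}
y4=lambda X,Y:(60+X/4-.4,60+Y/4-.4); z2=lambda X,Y:(60+X/2.1-.25,60+Y/2.1-.25)
def pts(p):
    s,c,lp,W=p[3],p[4],p[3]+.03,p[5]
    return [("wrist",sl(0,W,0),y4(200,510)),("wrist",sl(0,-W,0),z2(716,268)),
  ("wrist",sl(lp,.13,.045),y4(355,431)),("wrist",sl(lp,-.13,.045),z2(637,227)),
  ("wrist",sl(lp+.018,.13,.045),y4(347,378)),("wrist",sl(lp+.018,-.13,.045),z2(639,200)),
  ("wrist",sl(lp,.18,.01),y4(233,389)),
  ("wrist",sl(.03+c-.012,.182,.01),y4(182,184)),("wrist",sl(.03+c-.012,.208,.01),y4(103,184)),
  ("wrist",sl(.03+c+.012,.182,.01),y4(167,97)),("wrist",sl(.03+c+.012,.208,.01),y4(76,99))]
def res(p,full=False):
    r=np.array([proj(n,w(p,[L]))[0]-px for n,L,px in pts(p)]); return r if full else r.ravel()
o=least_squares(res,[.67,.08,-0.1,.03,.06,.208])
print(np.round(o.x,4))
for (n,L,px),r in zip(pts(o.x),res(o.x,True)): print(n,np.round(L,3),np.round(r,1))
p=o.x; print("lip",w(p,[sl(p[3]+.03,0,.045),sl(p[4]+.03,0,.045)]))
E
python3 fit2.py
```

```text
[ 0.6749  0.0825 -0.1132  0.0206  0.0986  0.2103]
wrist [-0.16  0.21  0.06] [-0.1 -0.4]
wrist [-0.16 -0.21  0.06] [-0.1  0.3]
wrist [-0.156  0.13   0.128] [0.6 0.2]
wrist [-0.156 -0.13   0.128] [-0.9  0.5]
wrist [-0.143  0.13   0.14 ] [-0.1 -0.5]
wrist [-0.143 -0.13   0.14 ] [ 0.9 -0.4]
wrist [-0.131  0.18   0.103] [ 1.9 -0.4]
wrist [-0.085  0.182  0.15 ] [ 0.6 -0.1]
wrist [-0.085  0.208  0.15 ] [-1.3 -0.2]
wrist [-0.068  0.182  0.166] [-0.8  0.7]
wrist [-0.068  0.208  0.166] [-0.5  0.1]
lip [[0.51982146 0.10015872 0.12761096]
 [0.57460476 0.09393248 0.18274694]]
```

```bash
cat > go.py <<'E'
from h import *
import sys
from scipy.spatial.transform import Rotation as Ro
p=[0.6749,0.0825,-0.1132]
s=get_state(); R=Ro.from_euler("xyz",s["ee_rot"]).as_matrix()
u,y,z,th=map(float,sys.argv[1:5])
T=w(p,[sl(u,y,z)])[0]; print("target",T,"now",s["eef_pos"],s["ee_rot"])
Rt=Ro.from_euler("xyz",[np.pi,-np.radians(th),p[2]]).as_matrix()
print("shift units now-frame",np.round(R.T@(T-s["eef_pos"])/.5,4),"in target frame",np.round(Rt.T@(T-s["eef_pos"])/.5,4),"turn",np.round(Ro.from_matrix(R.T@Rt).as_rotvec()/np.pi,4))
c,sn=np.cos(p[2]),np.sin(p[2]); d=s["eef_pos"]-np.array([p[0],p[1],0]); L=np.array([c*d[0]+sn*d[1],-sn*d[0]+c*d[1],d[2]])
a=L[0]+.16;b=L[2]-.06; print("now u,y,z",S2*(a+b),L[1],S2*(b-a),"F",s["force"],s["q"],s["t"])
E
python3 go.py .025 0 .09 45
```

```text
target [0.47025627 0.10576513 0.14131728] now [0.41896332 0.1104155  0.27466211] [ 3.12838332 -0.57850715 -0.10591099]
shift units now-frame [-0.0596 -0.0053  0.2796] in target frame [-0.1158 -0.0023  0.2614] turn [0.0027 0.0658 0.0022]
now u,y,z 0.08288013092911166 -0.0011733652573024042 0.22069793961956394 F [-0.20060096 -0.12113664  0.01747527] [ 1.1786815  -0.41989464 -1.01671942  0.71136368 -0.94257085 -0.13860986] 2.9
```

```bash
python3 -m inch '[[[-0.012,-0.001,0.056,0,0,0,1],[-0.012,-0.001,0.056,0,0,0,1],[-0.012,-0.001,0.056,0,0,0,1],[-0.012,-0.001,0.056,0,0,0,1],[-0.012,-0.001,0.056,0,0,0,1],[0,0,0,0,0.022,0,1],[0,0,0,0,0.022,0,1],[0,0,0,0,0.022,0,1],[0,0,0,0,0,0,1],[0,0,0,0,0,0,1]]]'; python3 go.py .025 0 .09 45
```

```text
t: 3.9
eef_pos: [0.5157, 0.1393, 0.2452]
ee_rot: [3.08, -0.634, -0.103]
force: [-0.1, -1.0, -1.4]
width: 0.0006
target [0.47025627 0.10576513 0.14131728] now [0.51569686 0.13925566 0.24518006] [ 3.07965438 -0.63418303 -0.10280683]
shift units now-frame [-0.1904  0.0685  0.1223] in target frame [-0.2054  0.0768  0.0884] turn [0.0175 0.048  0.004 ]
now u,y,z 0.12769276255276463 0.03840907675473508 0.1341913954387798 F [-0.10384481 -0.96981022 -1.42065703] [ 0.83773856 -0.15352883 -1.0166305   1.04874863 -0.63511498 -0.24101139] 3.9
```

```bash
cat > kin.py <<'E'
from h import *
from scipy.spatial.transform import Rotation as Ro
D=[([1.53611405e+00,3.59369014e-01,1.10450343e-02,-3.61404278e-04,-1.22410996e+00,-2.88108584e-01],[0.21398038,0.63965397,0.22562621],[3.13992599e+00,-1.39617724e-04,-3.22913826e-01]),
([1.13243538e+00,-2.64269505e-02,-4.16439891e-01,-6.00927464e-05,-1.18065847e+00,3.32623658e-01],[0.34891738,0.29248678,0.24587738],[-3.14145644e+00,1.17460227e-05,-1.05760138e-01]),
([1.18302775,-0.42422648,-1.01495167,0.71859507,-0.94439022,-0.14315549],[0.41990647,0.11301403,0.27883015],[3.13457275,-0.58627183,-0.10570789]),
([1.1786815,-0.41989464,-1.01671942,0.71136368,-0.94257085,-0.13860986],[0.41896332,0.1104155,0.27466211],[3.12838332,-0.57850715,-0.10591099]),
([0.83773856,-0.15352883,-1.0166305,1.04874863,-0.63511498,-0.24101139],[0.51569686,0.13925566,0.24518006],[3.07965438,-0.63418303,-0.10280683])]
def fk(q,k,s4=1,s6=1):
    a0,b,H,L1,L2,e,d=k[:7]
    A=Ro.from_euler("z",q[0]); B=A*Ro.from_euler("y",q[1]); F=A*Ro.from_euler("y",q[1]-q[2]); W=F*Ro.from_euler("x",s4*q[3])*Ro.from_euler("y",-q[4])
    T=W*Ro.from_euler("x",s6*q[5])
    p=A.apply([a0,b,H])+B.apply([0,0,L1])+F.apply([L2,0,e])+W.apply([d,0,0])
    return p,T
if __name__=="__main__":
  for s4 in(1,-1):
    def r(k):
        o=[]
        for q,p,e in D:
            P,T=fk(q,k,s4); o+=list((P-p)*1000)
        return o
    f=least_squares(r,[0,-.19,.3,.4,.4,0,.3]); print(s4,f.cost,np.round(f.x,4))
    for s6 in(1,-1):
        for q,p,e in D:
            T=fk(q,f.x,s4,s6)[1]; print(s6,np.round((T.inv()*Ro.from_euler("xyz",e)).as_matrix()[:, :].ravel(),3))
E
python3 kin.py
```

```text
1 5264.858857516494 [ 0.6467 -0.1971 -0.7974  0.536  -0.2989  0.2057 -0.2405]
1 [ 0.001 -0.     1.    -0.838  0.545  0.001 -0.545 -0.838  0.   ]
1 [ 0.     0.     1.    -0.787 -0.617  0.     0.617 -0.787 -0.   ]
1 [-0.853 -0.293  0.431 -0.28  -0.439 -0.853  0.439 -0.849  0.293]
1 [-0.849 -0.291  0.442 -0.29  -0.442 -0.849  0.442 -0.848  0.291]
1 [-0.669 -0.575  0.471  0.153 -0.727 -0.669  0.727 -0.376  0.575]
-1 [ 0.001 -0.     1.    -1.     0.     0.001 -0.    -1.    -0.   ]
-1 [ 0.  0.  1. -1.  0.  0. -0. -1.  0.]
-1 [-0.853 -0.293  0.431 -0.145 -0.661 -0.736  0.501 -0.691  0.522]
-1 [-0.849 -0.291  0.442 -0.158 -0.658 -0.737  0.505 -0.695  0.512]
-1 [-0.669 -0.575  0.471  0.473 -0.818 -0.327  0.573  0.004  0.819]
-1 2648.2011096596975 [ 0.3591 -0.1875 -0.073   0.5567  0.0539  0.0824  0.271 ]
1 [-0.    -0.     1.    -0.839  0.545  0.    -0.545 -0.839 -0.   ]
1 [ 0.    -0.     1.    -0.787 -0.617 -0.     0.617 -0.787 -0.   ]
1 [-0.     0.     1.    -0.959  0.282 -0.    -0.282 -0.959  0.   ]
1 [-0.     0.     1.    -0.962  0.274 -0.    -0.274 -0.962  0.   ]
1 [ 0.    -0.     1.    -0.886  0.464  0.    -0.464 -0.886 -0.   ]
-1 [-0. -0.  1. -1.  0. -0. -0. -1. -0.]
-1 [ 0. -0.  1. -1. -0.  0.  0. -1. -0.]
-1 [-0.  0.  1. -1.  0. -0. -0. -1.  0.]
-1 [-0.  0.  1. -1.  0. -0. -0. -1.  0.]
-1 [ 0. -0.  1. -1. -0.  0.  0. -1. -0.]
```

```bash
cat > kin2.py <<'E'
from kin import *
import itertools
def cols(q):
    A=Ro.from_euler("z",q[0]); B=A*Ro.from_euler("y",q[1]); F=A*Ro.from_euler("y",q[1]-q[2]); G=F*Ro.from_euler("x",-q[3]);W=G*Ro.from_euler("y",-q[4])
    return {**{"A"+c:A.as_matrix()[:,i] for i,c in enumerate("xyz")},**{"B"+c:B.as_matrix()[:,i] for i,c in enumerate("xyz")},**{"F"+c:F.as_matrix()[:,i] for i,c in enumerate("xyz")},**{"G"+c:G.as_matrix()[:,i] for i,c in enumerate("xyz")},**{"W"+c:W.as_matrix()[:,i] for i,c in enumerate("xyz")}}
def solve(names,D):
    M=np.vstack([np.stack([cols(q)[n] for n in names],1) for q,_,_ in D]); b=np.concatenate([p for _,p,_ in D])
    x,_,rk,sv=np.linalg.lstsq(M,b,rcond=1e-6); return x,M@x-b,sv
if __name__=="__main__":
    for names in ["Ay Az Bz Fx Fz Wx","Ax Ay Az Bz Fx Fz Wx","Ax Ay Az Bz Fx Gy Gz Wx","Ax Ay Az Bz Fx Fz Gy Wx","Ay Az Bz Fx Gy Wx Wz","Ax Ay Az Bx Bz Fx Fz Wx","Az Ay Bz Fx Gy Wx"]:
        n=names.split(); x,r,sv=solve(n,D); print(names,np.round(x,4),"max mm",np.abs(r).max()*1000,"sv",sv[-1])
E
python3 kin2.py
```

```text
Ay Az Bz Fx Fz Wx [-0.1604  0.0649  0.5514  0.3758  0.2161  0.3569] max mm 73.34116148605568 sv 0.17184559646093525
Ax Ay Az Bz Fx Fz Wx [ 0.3591 -0.1875 -0.073   0.5567  0.0539  0.0824  0.271 ] max mm 31.69879790876523 sv 0.16755297318324816
Ax Ay Az Bz Fx Gy Gz Wx [-0.      0.      0.1988  0.6016  0.4636 -0.1918 -0.      0.378 ] max mm 2.386565556289355e-06 sv 0.08436115526766014
Ax Ay Az Bz Fx Fz Gy Wx [-0.      0.      0.1988  0.6016  0.4636 -0.     -0.1918  0.378 ] max mm 2.437406498856376e-06 sv 0.09524897227726413
Ay Az Bz Fx Gy Wx Wz [-0.      0.1988  0.6016  0.4636 -0.1918  0.378  -0.    ] max mm 3.1118929100237835e-06 sv 0.12043214989064803
Ax Ay Az Bx Bz Fx Fz Wx [ 0.2126 -0.1893 -0.0847  0.0822  0.5565  0.1155  0.1165  0.2654] max mm 28.539498932905303 sv 0.16658295125598196
Az Ay Bz Fx Gy Wx [ 0.1988 -0.      0.6016  0.4636 -0.1918  0.378 ] max mm 3.399147352478593e-06 sv 0.36836387321303354
```

```bash
cat > ik.py <<'E'
from h import *
from scipy.spatial.transform import Rotation as Ro
M=Ro.from_matrix([[0,0,1],[-1,0,0],[0,-1,0]])
lo=np.array([-3.07,-1.43,-1.02,-3.03,-3.05,-3.03])+.0; hi=np.array([3.07,2.12,1.25,1.67,0,3.03])
def FK(q):
    A=Ro.from_euler("z",q[0]); B=A*Ro.from_euler("y",q[1]); F=A*Ro.from_euler("y",q[1]-q[2]); G=F*Ro.from_euler("x",-q[3]);W=G*Ro.from_euler("y",-q[4])
    return np.array([0,0,.1988])+B.apply([0,0,.6016])+F.apply([.4636,0,0])+G.apply([0,-.1918,0])+W.apply([.378,0,0]), W*Ro.from_euler("x",-q[5])*M
def IK(P,T,q0):
    def r(q):
        p,t=FK(q); return np.r_[(p-P)*10,(t.inv()*T).as_rotvec()]
    o=least_squares(r,np.clip(q0,lo+.021,hi-.021),bounds=(lo+.02,hi-.02)); return o.x,np.sqrt(2*o.cost)
p0=[0.6749,0.0825,-0.1132]
def pose(u,y,z,th,spin=0,yaw=0): 
    return w(p0,[sl(u,y,z)])[0], Ro.from_euler("xyz",[np.pi,-np.radians(th),p0[2]+np.radians(yaw)])*Ro.from_euler("z",np.radians(spin))
E
cat > s.py <<'E'
from ik import *
rng=np.random.default_rng(0)
q1=np.array([0.838,-.153,-1.0,1.05,-.635,-.24])
for spin in (0,90,-90,180):
  for yaw in (-40,-20,0,20,40):
    out=[]
    for th in (0,15,25,35,45,55):
        ok=[]
        for (u,z) in ((.03,.015),(.12,.015)):
            P,T=pose(u,0,z,th,spin,yaw); best=None
            for i in range(8):
                q,e=IK(P,T,q1 if i==0 else rng.uniform(lo,hi))
                if e<1e-4: best=q;break
            ok.append(best is not None)
        out.append("".join("xo"[k] for k in ok))
    print(spin,yaw,dict(zip((0,15,25,35,45,55),out)))
E
python3 s.py
```

```text
0 -40 {0: 'oo', 15: 'oo', 25: 'oo', 35: 'xo', 45: 'xo', 55: 'xo'}
0 -20 {0: 'oo', 15: 'oo', 25: 'xo', 35: 'xx', 45: 'xx', 55: 'xx'}
0 0 {0: 'oo', 15: 'oo', 25: 'xo', 35: 'xx', 45: 'xx', 55: 'xo'}
0 20 {0: 'oo', 15: 'oo', 25: 'xo', 35: 'xx', 45: 'xx', 55: 'oo'}
0 40 {0: 'oo', 15: 'oo', 25: 'oo', 35: 'oo', 45: 'xo', 55: 'oo'}
90 -40 {0: 'oo', 15: 'oo', 25: 'oo', 35: 'xo', 45: 'xo', 55: 'xo'}
90 -20 {0: 'oo', 15: 'oo', 25: 'xo', 35: 'xx', 45: 'xx', 55: 'xx'}
90 0 {0: 'oo', 15: 'oo', 25: 'xo', 35: 'xx', 45: 'xx', 55: 'xx'}
90 20 {0: 'oo', 15: 'oo', 25: 'xo', 35: 'xx', 45: 'xx', 55: 'oo'}
90 40 {0: 'oo', 15: 'oo', 25: 'oo', 35: 'oo', 45: 'oo', 55: 'oo'}
-90 -40 {0: 'oo', 15: 'oo', 25: 'oo', 35: 'xo', 45: 'xo', 55: 'xo'}
-90 -20 {0: 'oo', 15: 'oo', 25: 'xo', 35: 'xx', 45: 'xx', 55: 'xx'}
-90 0 {0: 'oo', 15: 'oo', 25: 'xo', 35: 'xx', 45: 'xx', 55: 'xo'}
-90 20 {0: 'oo', 15: 'oo', 25: 'xo', 35: 'xx', 45: 'xx', 55: 'oo'}
-90 40 {0: 'xx', 15: 'xo', 25: 'xo', 35: 'oo', 45: 'oo', 55: 'oo'}
180 -40 {0: 'oo', 15: 'ox', 25: 'oo', 35: 'xo', 45: 'xo', 55: 'xo'}
180 -20 {0: 'oo', 15: 'xo', 25: 'xo', 35: 'xx', 45: 'xx', 55: 'xx'}
180 0 {0: 'oo', 15: 'oo', 25: 'xo', 35: 'xx', 45: 'xx', 55: 'xo'}
180 20 {0: 'oo', 15: 'oo', 25: 'xo', 35: 'xx', 45: 'xx', 55: 'oo'}
180 40 {0: 'oo', 15: 'oo', 25: 'oo', 35: 'oo', 45: 'oo', 55: 'oo'}
```

```bash
cat > path.py <<'E'
from ik import *
q=get_state()["q"]
def L(x,z,th,y=0): return w(p0,[[x,y,z]])[0],Ro.from_euler("xyz",[np.pi,-np.radians(th),p0[2]])
P0,T0=FK(q)
wp=[("tilt",(-.188,.27,15)),("down",(-.188,.095,15)),("fwd",(-.165,.095,15)),("up",(-.1,.160,15)),("back",(-.13,.13,15)),("out",(-.20,.14,15)),("hi",(-.25,.3,15))]
P,T=P0,T0
for n,a in wp:
    P1,T1=L(*a); dr=(T.inv()*T1).as_rotvec(); N=12; qm=0
    for k in range(1,N+1):
        qn,e=IK(P+(P1-P)*k/N,T*Ro.from_rotvec(dr*k/N),q); qm=max(qm,np.abs(qn-q).max()); q=qn
        if e>1e-3: print(n,k,"err",e)
    print(n,P1,"q",np.round(q,2),"maxstep",round(qm,3)); P,T=P1,T1
E
python3 path.py
```

```text
tilt [0.48810325 0.10373618 0.27      ] q [ 0.76 -0.12 -0.58  0.24 -0.96  0.57] maxstep 0.096
down [0.48810325 0.10373618 0.095     ] q [ 0.72  0.07 -0.91  0.46 -0.45  0.34] maxstep 0.051
fwd [0.51095605 0.10113813 0.095     ] q [ 0.68  0.11 -0.87  0.44 -0.45  0.39] maxstep 0.005
up [0.57554003 0.09379584 0.16      ] q [ 0.6   0.12 -0.61  0.28 -0.66  0.65] maxstep 0.028
back [0.54573204 0.09718459 0.13      ] q [ 0.64  0.11 -0.72  0.34 -0.57  0.55] maxstep 0.01
out [0.47618006 0.10509168 0.14      ] q [ 0.77 -0.02 -0.84  0.36 -0.61  0.41] maxstep 0.012
hi [0.42650007 0.1107396  0.3       ] q [ 0.91 -0.26 -0.61  0.25 -1.09  0.44] maxstep 0.044
```

```bash
cat > mv.py <<'E'
from ik import *
import sys
s=get_state(); T=Ro.from_euler("xyz",s["ee_rot"]); P=s["eef_pos"]
x,y,z,th=map(float,sys.argv[1:5])
P1=w(p0,[[x,y,z]])[0]; T1=Ro.from_euler("xyz",[np.pi,-np.radians(th),p0[2]])
d=P-np.array([p0[0],p0[1],0]); c,sn=np.cos(p0[2]),np.sin(p0[2])
print("t",s["t"],"local now",np.round([c*d[0]+sn*d[1],-sn*d[0]+c*d[1],d[2]],4),"rot",np.round(s["ee_rot"],3),"F",np.round(s["force"],1),"q",np.round(s["q"],2))
print("turn",np.round((T.inv()*T1).as_rotvec()/np.pi,4),"shift now-frame",np.round(T.inv().apply(P1-P)/.5,4),"target-frame",np.round(T1.inv().apply(P1-P)/.5,4))
E
python3 mv.py -.188 0 .27 15
```

```text
t 3.9 local now [-0.1646  0.0384  0.2452] rot [ 3.08  -0.634 -0.103] F [-0.1 -1.  -1.4] q [ 0.84 -0.15 -1.02  1.05 -0.64 -0.24]
turn [ 0.018  -0.1186 -0.0007] shift now-frame [-0.0089  0.0804 -0.0633] target-frame [-0.0324  0.0768 -0.0601]
```

```bash
python3 -m inch '[[[-0.003,0.02,-0.015,0.004,-0.03,0,1],[-0.003,0.02,-0.015,0.005,-0.03,0,1],[-0.004,0.02,-0.015,0.004,-0.03,0,1],[-0.005,0.02,-0.015,0.005,-0.029,0,1],[0,0,0,0,0,0,1],[0,0,0,0,0,0,1]]]'; python3 mv.py -.188 0 .27 15
```

```text
t: 4.5
eef_pos: [0.4933, 0.1042, 0.2698]
ee_rot: [3.139, -0.287, -0.12]
force: [-0.6, 0.7, -0.1]
width: 0.0004
t 4.5 local now [-0.1829  0.0011  0.2698] rot [ 3.139 -0.287 -0.12 ] F [-0.6  0.7 -0.1] q [ 0.77 -0.13 -0.6   0.28 -0.94  0.53]
turn [ 0.0015 -0.0081 -0.002 ] shift now-frame [-0.0097  0.0022 -0.0033] target-frame [-0.0098  0.0021 -0.0031]
```

```bash
python3 -m inch '[[[-0.01,0.002,-0.003,0,-0.008,-0.002,1],[-0.011,0,0.042,0,0,0,1],[-0.011,0,0.042,0,0,0,1],[-0.011,0,0.042,0,0,0,1],[-0.011,0,0.042,0,0,0,1],[-0.011,0,0.042,0,0,0,1],[-0.011,0,0.042,0,0,0,1],[-0.011,0,0.042,0,0,0,1],[-0.011,0,0.042,0,0,0,1],[0,0,0,0,0,0,1],[0,0,0,0,0,0,1]]]'; python3 mv.py -.165 0 .095 15
python3 - <<'E'
from h import *
for n in("side","scene","wrist"): cv2.imwrite(f"pics/{n}2.png",grab_frame(n))
a=cv2.imread("pics/side2.png")[45:245,150:400]; cv2.imwrite("pics/side2z.png",cv2.resize(a,None,fx=3,fy=3,interpolation=cv2.INTER_CUBIC))
E
```

```text
t: 5.6
eef_pos: [0.4876, 0.1028, 0.0963]
ee_rot: [3.135, -0.26, -0.109]
force: [-0.2, 0.1, 0.6]
width: 0.0001
t 5.6 local now [-0.1884 -0.001   0.0963] rot [ 3.135 -0.26  -0.109] F [-0.2  0.1  0.6] q [ 0.72  0.07 -0.91  0.45 -0.46  0.34]
turn [0.0018 0.0004 0.0012] shift now-frame [ 0.0445 -0.0019  0.0146] target-frame [ 0.0445 -0.002   0.0146]
```

View pics/side2z.png

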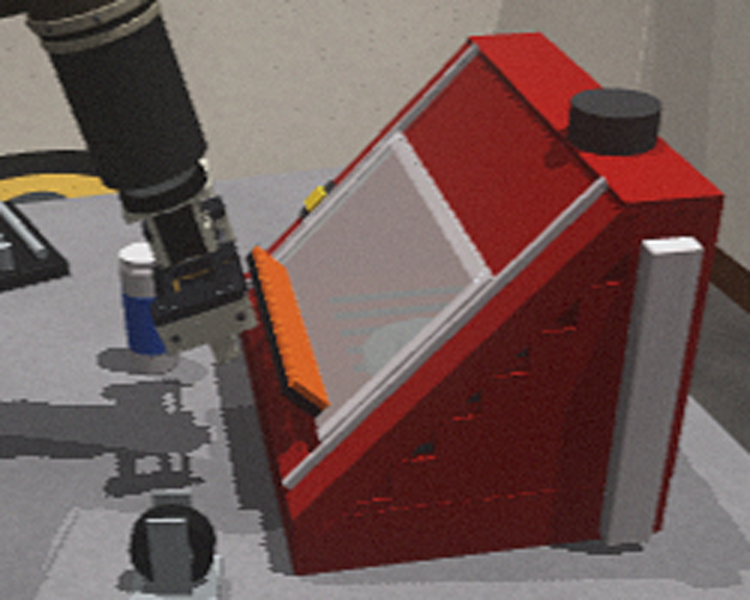

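View pics/wrist2.png

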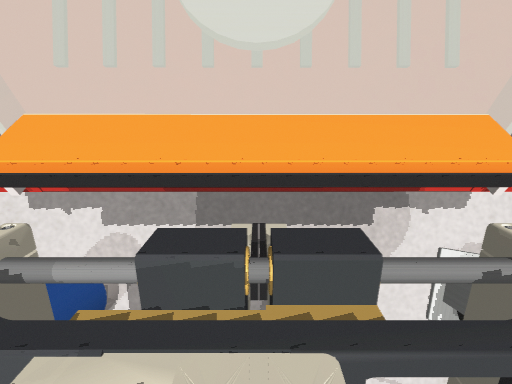

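```bash
python3 -m inch '[[[0.009,0,0.0025,0,0,0,1],[0.009,0,0.0025,0,0,0,1],[0.009,0,0.0025,0,0,0,1],[0.009,0,0.0025,0,0,0,1],[0,0,0,0,0,0,1],[0,0,0,0,0,0,1]]]'; python3 mv.py -.1574 0 .095 15
python3 - <<'E'
from h import *
for n in("side","wrist"): cv2.imwrite(f"pics/{n}3.png",grab_frame(n))
a=cv2.imread("pics/side3.png")[45:245,150:400]; cv2.imwrite("pics/side3z.png",cv2.resize(a,None,fx=3,fy=3,interpolation=cv2.INTER_CUBIC))
E
```

```text
t: 6.35
eef_pos: [0.5073, 0.1011, 0.0966]
ee_rot: [3.137, -0.262, -0.111]
force: [-0.1, 0.4, -0.5]
width: 0.0003
t 6.35 local now [-0.1686 -0.0004  0.0966] rot [ 3.137 -0.262 -0.111] F [-0.1  0.4 -0.5] q [ 0.69  0.1  -0.87  0.44 -0.46  0.39]
turn [0.0014 0.0001 0.0006] shift now-frame [ 0.0208 -0.0009  0.0089] target-frame [ 0.0208 -0.0009  0.0089]
```

View pics/wrist3.png

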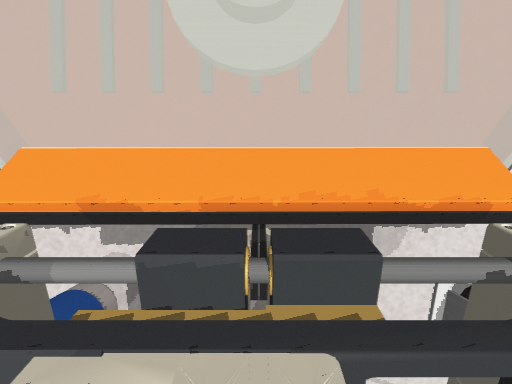

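```bash
python3 -m inch '[[[0.008,0,0.002,0,0,0,1],[0.008,0,0.002,0,0,0,1],[0.01,0,-0.006,0,0,0,1],[0.01,0,-0.006,0,0,0,1],[0.014,0,-0.008,0,0,0,1],[0.014,0,-0.008,0,0,0,1],[0.014,0,-0.008,0,0,0,1],[0.014,0,-0.008,0,0,0,1],[0,0,0,0,0,0,1],[0,0,0,0,0,0,1]]]'; python3 mv.py -.1 0 .15 15
python3 - <<'E'
from h import *
for n in("side","scene","wrist"): cv2.imwrite(f"pics/{n}4.png",grab_frame(n))
a=cv2.imread("pics/side4.png")[45:245,150:400]; a=cv2.resize(a,None,fx=3,fy=3,interpolation=cv2.INTER_CUBIC);cv2.imwrite("pics/side4z.png",a)
a=cv2.imread("pics/scene4.png")[130:270,220:460]; cv2.imwrite("pics/scene4z.png",cv2.resize(a,None,fx=3.3,fy=3.3,interpolation=cv2.INTER_CUBIC))
E
```

```text
t: 7.45
eef_pos: [0.547, 0.0975, 0.1285]
ee_rot: [3.138, -0.263, -0.111]
force: [-0.5, -0.0, -0.2]
width: 0.0003
t 7.45 local now [-0.1288  0.0005  0.1285] rot [ 3.138 -0.263 -0.111] F [-0.5 -0.  -0.2] q [ 0.64  0.12 -0.73  0.34 -0.56  0.54]
turn [ 0.001  -0.0004  0.0007] shift now-frame [ 0.0667  0.0012 -0.0265] target-frame [ 0.0667  0.0009 -0.0266]
```

View pics/side4z.png

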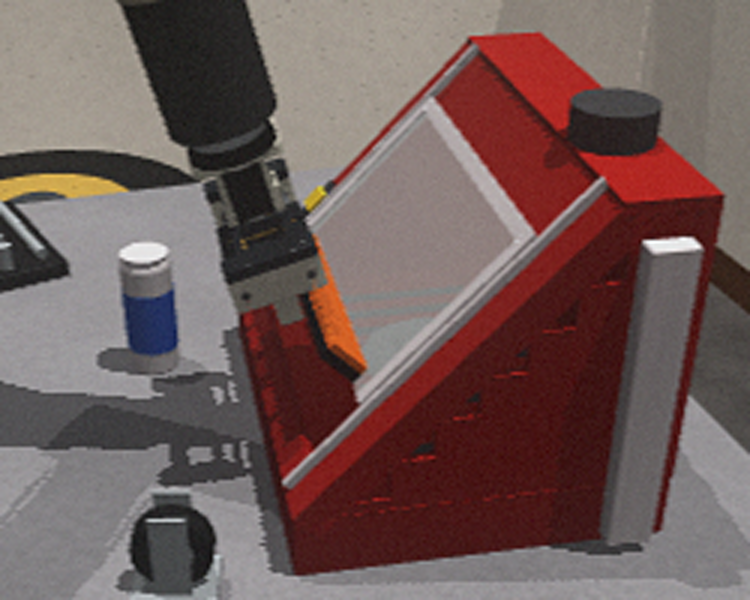

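View pics/scene4z.png

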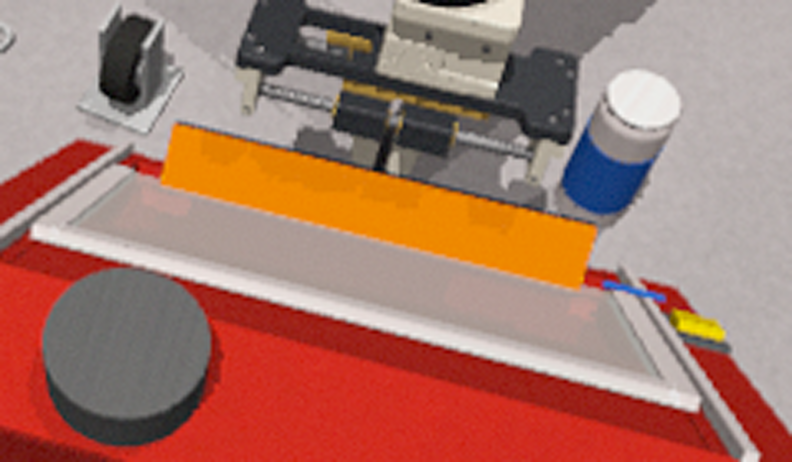

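View pics/wrist4.png

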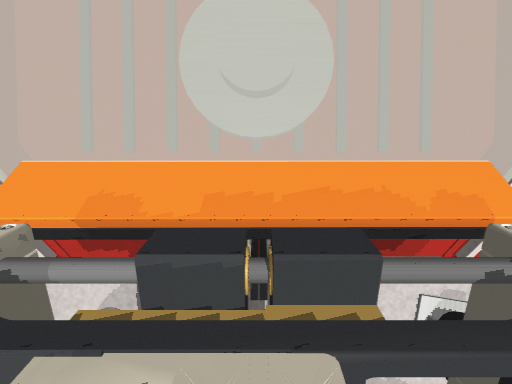

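```bash
cat > su.py <<'E'
from h import *
p0=[0.6749,0.0825,-0.1132]
def ufit(n,px,y,z):
    f=lambda a:(proj(n,w(p0,[sl(a[0]+.03,y+a[1],z)]))[0]-px)
    return np.round(least_squares(f,[.05,0]).x,4)
sc0=lambda X,Y:(160+X/2.4-.3,150+Y/2.4-.3); sc4=lambda X,Y:(220+X/3.3-.35,130+Y/3.3-.35)
if __name__=="__main__":
    print("before: pointer",ufit("scene",sc0(616,154),.18,.01),"lipL+18",ufit("scene",sc0(572,105),.13,.045)-[.018,0],"lipR",ufit("scene",sc0(283,36),-.13,.045)-[.018,0],"band",ufit("scene",sc0(653,187),.195,.01))
    print("now: pointer",ufit("scene",sc4(664,298),.18,.01),"lipL",ufit("scene",sc4(597,226),.13,.045)-[.018,0],"lipR",ufit("scene",sc4(176,125),-.13,.045)-[.018,0],"band",ufit("scene",sc4(697,323),.195,.01))
E
python3 su.py
```

```text
before: pointer [0.0073 0.0062] lipL+18 [0.0021 0.006 ] lipR [0.0156 0.0071] band [0.1027 0.0036]
now: pointer [0.0581 0.0064] lipL [0.0527 0.0045] lipR [0.0659 0.0056] band [0.104  0.0017]
```

Run:
```python
from su import *
s0=lambda X,Y:(180+X/3-.33,45+Y/3-.33); s4=lambda X,Y:(150+X/3-.33,45+Y/3-.33)
for nm,a,b in(("topR",s0(400,277),s4(534,240)),("topL",s0(308,134),s4(430,99))):
    y=-.165 if nm=="topR" else .165
    print(nm,ufit("side",a,y,.008)-[.19,0],ufit("side",b,y,.008)-[.19,0])
print("lipR",ufit("side",s0(208,388),-.13,.045)-[.018,0],ufit("side",s4(333,350),-.13,.045)-[.018,0])
print("band",ufit("side",s0(225,199),.195,.01),ufit("side",s4(319,197),.195,.01))
```

```text
topR [0.0192 0.0042] [ 0.0622 -0.0011]
topL [ 0.0169 -0.006 ] [ 0.0618 -0.0029]
lipR [ 0.02   -0.0108] [ 0.0617 -0.0064]
band [ 0.0981 -0.0026] [ 0.1032 -0.0067]
```

```bash
python3 -m inch '[[[0.0125,0,-0.0072,0,0,0,1],[0.0125,0,-0.0072,0,0,0,1],[0.0125,0,-0.0072,0,0,0,1],[0.0125,0,-0.0072,0,0,0,1],[0.0125,0,-0.0072,0,0,0,1],[0,0,0,0,0,0,1],[0,0,0,0,0,0,1]]]'; python3 mv.py -.1 0 .15 15
python3 - <<'E'
from h import *
for n in("side","wrist"): cv2.imwrite(f"pics/{n}5.png",grab_frame(n))
a=cv2.imread("pics/side5.png")[45:245,150:400]; a=cv2.resize(a,None,fx=3,fy=3,interpolation=cv2.INTER_CUBIC);cv2.imwrite("pics/side5z.png",a)
E
```

```text
t: 8.3
eef_pos: [0.5726, 0.0949, 0.1541]
ee_rot: [3.138, -0.263, -0.111]
force: [0.0, 0.3, -0.4]
width: 0.0004
t 8.3 local now [-0.1031  0.0007  0.1541] rot [ 3.138 -0.263 -0.111] F [ 0.   0.3 -0.4] q [ 0.61  0.12 -0.63  0.3  -0.64  0.63]
turn [ 0.0009 -0.0005  0.0007] shift now-frame [0.0038 0.0014 0.0095] target-frame [0.0038 0.0015 0.0095]
```

View pics/side5z.png

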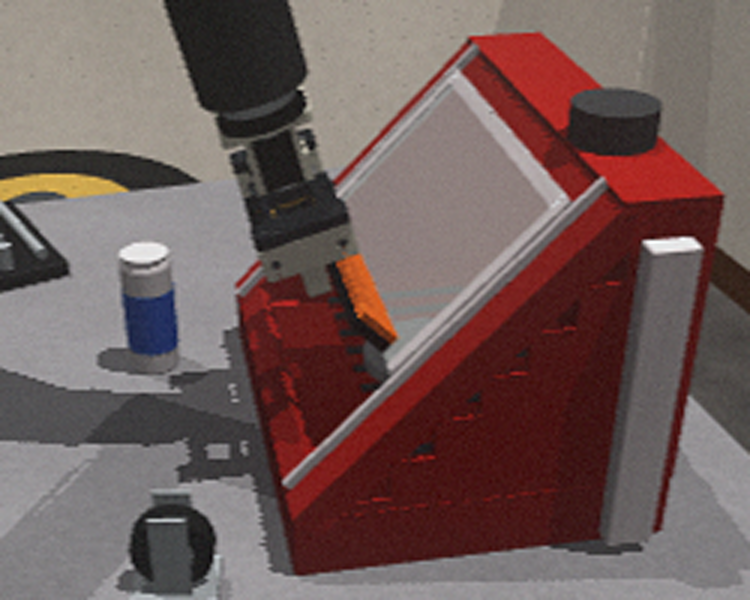

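```bash
python3 -m inch '[[[-0.0175,0,0.01,0,0,0,1],[-0.0175,0,0.01,0,0,0,1],[-0.04,0,-0.0105,0,0,0,1],[-0.04,0,-0.0105,0,0,0,1],[-0.04,0,-0.0105,0,0,0,1],[-0.01,0,-0.05,0,0.01,0,1],[-0.01,0,-0.05,0,0.01,0,1],[-0.01,0,-0.05,0,0.01,0,1],[-0.01,0,-0.05,0,0.01,0,1],[-0.01,0,-0.05,0,0.01,0,1],[-0.01,0,-0.04,0,0,0,1],[0,0,0,0,0,0,1],[0,0,0,0,0,0,1],[0,0,0,0,0,0,1]]]'; python3 mv.py -.1 0 .15 15
python3 - <<'E'
from h import *
get_state(); ci=camera_info("wrist")
cv2.imwrite("pics/wrist6.png",grab_frame("wrist")); print(ci)
cv2.imwrite("pics/side6.png",grab_frame("side"))
E
```

```text
t: 9.8
eef_pos: [0.42, 0.1116, 0.2645]
ee_rot: [3.136, -0.418, -0.109]
force: [-0.5, 0.2, 0.2]
width: 0.0007
t 9.8 local now [-2.566e-01  1.000e-04  2.645e-01] rot [ 3.136 -0.418 -0.109] F [-0.5  0.2  0.2] q [ 1.06 -0.34 -0.87  0.49 -0.94  0.13]
turn [ 0.0015 -0.0498  0.001 ] shift now-frame [ 0.1932 -0.0006  0.3364] target-frame [2.432e-01 3.000e-04 3.022e-01]
{'vertical_fov': 68.43459898646368, 'cx': 258.3612465668429, 'cy': 189.49830213942013, 'R': array([[-0.11158391, -0.99373739,  0.00591899],
       [-0.98602079,  0.10997184, -0.12517665],
       [ 0.1237418 , -0.01980395, -0.99211681]]), 't': array([0.15623017, 0.4643613 , 0.38724706])}
```

View pics/wrist6.png

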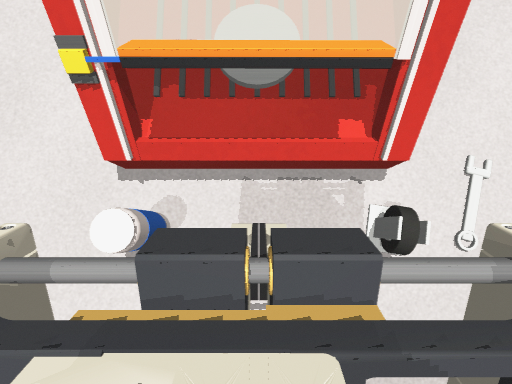

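View pics/side6.png

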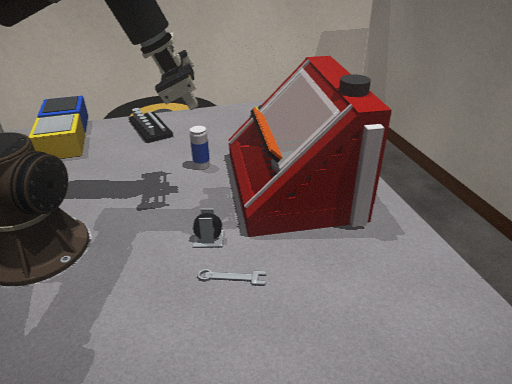

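Pointer (row ~60) lies within the yellow band. I'll quantify it.

Run:
```python
import cv2
a=cv2.imread("pics/wrist6.png")[20:120,40:160]; cv2.imwrite("pics/wrist6z.png",cv2.resize(a,None,fx=5,fy=5,interpolation=cv2.INTER_CUBIC))
```

```text
(no output)
```

View pics/wrist6z.png

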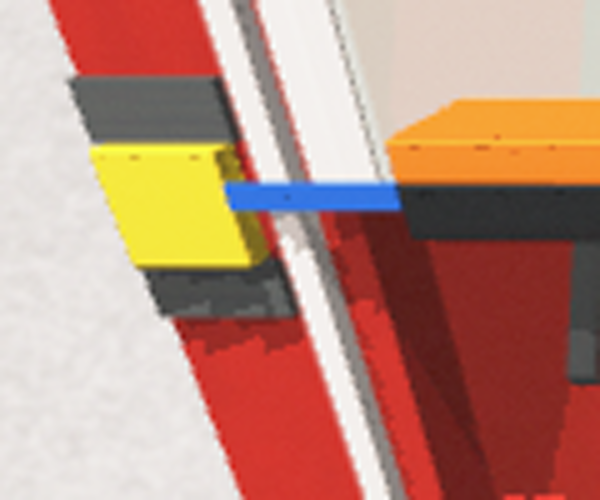

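Run:
```python
from su import *
CI["wrist"]=camera_info("wrist")
z=lambda X,Y:(40+X/5-.4,20+Y/5-.4)
print("pointer",ufit("wrist",z(227,196),.18,.01),"band",ufit("wrist",z(186,206),.195,.01))
a=cv2.imread("pics/side0.png").astype(int);b=cv2.imread("pics/side6.png").astype(int)
for n,(x0,x1,y0,y1) in dict(can=(188,212,125,170),castor=(190,225,207,250),wrench=(195,268,265,288)).items(): print(n,np.abs(a-b)[y0:y1,x0:x1].mean())
print(get_state()["qd"].round(3)); job_done()
```

```text
pointer [0.1017 0.0034] band [ 0.0997 -0.0021]
can 3.401543209876543
castor 7.059136212624585
wrench 3.9757792336708357
[-0.001  0.001  0.005 -0.002 -0.006  0.   ]
the job is handed in; nothing more can be done
```

The window is up with the blue pointer inside the yellow band, and the job is handed in. I pushed it about 79 mm up the slope with the outside of the shut fingers from beneath the lip, then backed off with the gripper touching nothing.

**Pointer:** in the last wrist picture it is about 2 mm above the middle of the band, against a limit of 12 mm.

**Clip:** it measured 0.0986 m before and 0.0997 m after, which is within measuring error, so it had not shifted.

**Can, castor and wrench:** in the side picture all three look to be where they were. The before-and-after difference was small for the can and wrench. It was larger for the castor, and I put that down to changed shadows without checking further. I never came near it.

**Force and time:** every force reading I took was below 2 N, and the job took about 10 s of the 35 s.

**What didn't go as planned:**
- **Tool angle:** the 45 degree angle I wanted was out of the arm's reach. The attempt left the tool slightly off target in free air, so I pushed at about 15 degrees with the fingertips under the lip's outer edge.
- **Scene camera:** it disagreed with the other two by 10 to 17 mm for positions along the slope. It looks almost straight along the slope, so I used the wrist and side cameras instead.

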